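# Serve the chocolates from the rocker dispenser

### The arm

A 6-joint arm with a two-finger parallel gripper is mounted at the origin on the work surface. World frame = base frame: x ahead of the robot, y to its left, z up, the work surface at z = 0. Lengths are in mm, angles in rad, forces in N, time in s.
With the tool pointing down it reaches from about 325 to 775 mm from the base axis. Payload 5.5 kg.
Tool frame: the origin (TCP) lies between the finger pads; the fingertips stand 19 mm ahead of it and the grasp point (between the pads) is the TCP; y points along the fingers, x is the direction in which the jaws open and shut, and the axes are right-handed (so a half turn about y gives the same grasp; the last joint's range is limited). The gripper opens to 88 mm and grips with 3 to 60 N. Pads are 20 mm wide; open, the fingers measure 115 mm over their backs; the gripper's body (75 mm by 178 mm) begins 61 mm behind the grasp point.
Start: joints at [1.076, 0.091, 1.231, -0, 1.82, -0.057], TCP at [254.375, 543.424, 241.631] pointing down, gripper open.
Joint ranges: [-2.87, 2.87], [-0.86, 2.18], [0.17, 2.46], [-1.51, 4.65], [0.06, 2.69], [-2.65, 2.65]. Speed limits (rad/s): [2.57, 2.57, 3.01, 3.14, 3.14, 3.14].

### API

Orientations are given as a unit quaternion [x, y, z, w].
In Python, from bench import readout, cams, robot, models gives the robot as it stands.
- The arm moves only by the shell command python3 -m jog 'ROWS' [FORCE]. ROWS is JSON, a list of rows, each an object of numbers: "x", "y", "z": the shift along the tool's x, y, z in units of 50 mm (1.0 is 50 mm); "twist": the turn about the tool's y in units of 8 degrees (1.0 is 8 degrees); "claw": the finger opening in mm, from 0 to 87.8. A call has 1 to 12 rows; each row shifts and turns the commanded pose from where the row before left it, along the tool's axes as they then stand; what a row does not reach is not made up. A row lasts 1/10 s, in which the tool goes at most 50 mm and 8.59 degrees, less where a joint would pass 70% of its speed; a pose out of reach is approached as far as the arm can. A call is refused whole if a number of a shift passes 1 or a number of a turn 1, either way. A call with a gripper value outside its range is refused whole. The fingers move at their own pace and stop on an object; FORCE is the grip in N (left out, the last holds). Time passes only in rows, so rows that do not move let the fingers close. It gives the time, the measured TCP pose, the force and the opening at its end, in the units of the state.
- readout.state(): the state, without advancing time (a new reading comes with each control period).
- cams.read_camera(name): name is "side" or "top"; returns a dict with "pixels" (480x640x3 uint8, blue, green, red), "intrinsics" (3x3 intrinsics, pixels), "rvec" (rotation vector, rad) and "tvec" (3), from world to camera coordinates, as OpenCV has them. Camera axes: x right, y down, z forward; pixel columns grow to the right and rows downward; lengths in mm; the calibration is good to about 2 mm. A picture is of the moment at which its call begins. There is no depth.
- robot.close_job(): hands the job in, once; it reports no verdict.
Trained networks look in the newest picture that a camera, given by its name, has taken for a name from the list of things; names that differ only in an ending like _2 or _b are one class to them, and where a whole thing is asked for, a point or a joint stands for the part that bears it (a point fixed in the world has none). Each returns a list of dicts, best first, with "conf" (0 to 1); they miss things now and then, are a little off and sometimes report something else, mostly with a low value. They report only what shows in the picture. A call takes as long as a camera call.
- models.spot_in(thing, camera): "point" ([x, y, z] in mm, in world coordinates, good to about 4 mm: the middle of the surface that is visible of it).
- models.place_of(thing, camera): "point" ([x, y, z] in mm, in world coordinates, good to about 4 mm: a listed point, or the origin of a listed thing).
The state is a dict: "clock": time; "joint_pos": joint angles; "qd": joint speeds; "effort": joint torques, N m; "eef_pos": TCP position; "ee_rot": TCP orientation; "force": force on the tool from outside, world axes, zero at the start; "wrist_torque": the same for the moment, N m; "opening": finger opening in mm.
Only numpy, scipy, OpenCV 4.12 (cv2) and the standard library are available. Lean on these libraries where they do the work, as an engineer would, in place of code of your own. Each camera call takes 0.05 s, during which the arm holds its last target.

### The job

Push the wooden turntable round until its blue bowl stands under the spout of the clear chocolate dispenser. Then press the orange paddle down and keep it down until all three gold chocolates have dropped into the bowl, and let the paddle come back up by itself so the gate is shut. Pick nothing up: do not touch the chocolates, and leave the orange grater and the two tongs where they are.

Things in the scene. Friction and masses are not known exactly. Their poses are not given: they have to be found in the camera images.
- dispenser: Clear acrylic dispenser, fixed, 120 mm wide (x), about 310 long (y), 178 high. Origin on the counter, 5 mm from under the pivot; own +y points to the paddle end. Open-topped lane slopes down along y to the spout at y=-127. White pivot posts at y=5, x=+-29, 178 high. White base plate x +-60, y -65 to +155, 12 high; nothing else lies under the paddle.
- rocker (a joint): Angle of the orange rocker (seesaw) about its level pivot, rad: 0 = paddle up, gate shut (rest); grows as the paddle is pressed down; stop at 0.32 = gate fully up. From about 0.25 up the gate lets the chocolates pass. A spring brings it back: about 1.5 N on the paddle starts it, 3 N holds it at the stop.
- paddle (a point): Centre of the top face of the orange paddle (30 mm x 32 mm, 8 thick), 100 mm from the pivot on the dispenser's +y side; about 169 mm above the counter at rest, about 31 mm lower at the stop.
- spout (a point): Centre of the spout's mouth (about 32 x 44 mm), 95 mm above the counter; the chocolates fall straight down from here.
- pivot (a point): Centre of the turntable's top face, on its upright axis, 24 mm above the counter. Wooden disc 250 mm across, 16 thick, on a fixed rubber foot; it turns freely both ways, stays where it is left (about 0.5 N at the peg to move it).
- turntable (a joint): Angle of the turntable, rad, counterclockwise seen from above. 0 has no special meaning; where the bowl meets the spout differs from run to run. At the start it must be turned clockwise by about 0.6 to 1.9 rad.
- bowl (a point): Centre of the inner floor of the blue bowl (104 mm across at the rim, 96 inside, 50 high, rim 74 above the counter), fixed on the turntable 68 mm from its axis. A white lidded butter dish (104 x 76 mm, knob top 79 above the counter) is fixed on the opposite side, centre 66 mm from the axis, long side across the radius.
- peg (a point): Top centre of a light wooden peg (16 mm diameter, standing 46 mm above the disc, top 70 mm above the counter), fixed on the turntable 110 mm from its axis, a quarter turn counterclockwise (seen from above) from the bowl. A convenient place to push.
- choc_1: Gold ball, 28 mm diameter, 11 to 20 g, loose; the lowest of three in the lane, resting on the gate. Origin at its centre.
- choc_2: Gold ball like choc_1, second in the lane. Origin at its centre.
- choc_3: Gold ball like choc_1, last in the lane. Origin at its centre.
- grater: Orange box grater standing loose, base 70 x 100 mm, 185 high. Origin at the centre of its underside.
- tongs_1: Stainless tongs lying loose, 230 long (their x), 50 wide at the jaws, 22 high. Origin on the counter near the middle.
- tongs_2: Stainless tongs like tongs_1.

How it is judged (in metres and radians):
On the way, in this order (a step that is already met when the one before it is completed fails the run):
1. the bowl stands under the spout, gate still shut (horizontal distance between bowl and spout below 0.026 m and value of joint rocker below 0.05 rad), for 0.3 s.
2. the paddle is pressed down at its own end, lifting the gate (value of joint rocker above 0.22 rad and distance between the grasp point and paddle below 0.09 m and horizontal distance between bowl and spout below 0.035 m), for 0.2 s.
At the end, for the whole second after the job is handed in: All three chocolates lie at rest in the bowl (within 48 mm of its centre, below its rim), the bowl still stands under the spout (within 35 mm sideways), and the rocker is back up (under 0.04 rad) with the gate shut (horizontal distance between each of choc_1, choc_2, choc_3 and bowl below 0.048 m and z of choc_1 in the frame of bowl between 0 and 0.055 m and linear speed of each of choc_1, choc_2, choc_3 below 0.03 m/s and z of choc_2 in the frame of bowl between 0 and 0.055 m and z of choc_3 in the frame of bowl between 0 and 0.055 m and value of joint rocker below 0.04 rad and horizontal distance between bowl and spout below 0.035 m); the robot touches nothing.
It fails at once if the robot touches a chocolate (contact force between any of the fingers, the arm and choc_1 above 0.3 N or contact force between any of the fingers, the arm and choc_2 above 0.3 N or contact force between any of the fingers, the arm and choc_3 above 0.3 N).
It fails at once if the grater or a pair of tongs is shifted more than 30 mm, lifted or knocked over (distance of any of grater, tongs_1, tongs_2 from where it was at the start of the episode above 0.03 m or angle between any of grater, tongs_1, tongs_2's own z axis and vertical above 0.4 rad).
It also fails if it takes over 58 s, if anything falls off the work surface, if the arm or the gripper's body presses on something with over 40 N, if the wrist force passes 120 N, or if a joint passes its speed limit or range.

## Working session

There is one attempt and no reset: what is moved stays moved. The work goes in short steps, Python scripts to look and compute and a shell command to move; the robot and the scene stay as the last step left them, time stands still between calls to the robot, and variables do not carry over. Pictures are saved under pics/ and viewed, and the job is handed in when it is done.

```bash
ls; mkdir -p pics; python3 - <<'E'
from bench import readout, cams, robot, models
import cv2,numpy as np
s=readout.state();print({k:np.round(v,3).tolist() for k,v in s.items()})
for c in("side","top"):
    im=cams.read_camera(c);cv2.imwrite(f"pics/{c}0.png",im["pixels"])
    print(c,np.round(im["intrinsics"],1).tolist(),im["rvec"],im["tvec"])
    for t in ["spout","paddle","pivot","bowl","peg","dispenser","grater","tongs_1","choc_1"]:
        print(t,[(np.round(d["point"]).tolist(),round(d["conf"],2)) for d in models.place_of(t,c)][:3])
E
```

```text
pics
{'clock': 0.0, 'joint_pos': [1.076, 0.092, 1.232, -0.0, 1.82, -0.057], 'qd': [0.0, -0.0, -0.001, -0.001, -0.001, 0.001], 'effort': [-0.002, -44.646, -40.644, 0.07, 0.029, -0.0], 'eef_pos': [254.257, 543.182, 240.53], 'ee_rot': [0.597, 0.379, -0.38, -0.596], 'force': [-0.163, -0.67, -0.523], 'wrist_torque': [-0.005, -0.046, -0.026], 'opening': 87.555}
side [[484.0, 0.0, 322.1], [0.0, 484.0, 233.8], [0.0, 0.0, 1.0]] [ 2.02301267 -0.76742462  0.39048672] [-340.91480504  311.74403278 1064.25541622]
spout [([553.0, 101.0, 95.0], 0.63)]
paddle [([582.0, 336.0, 168.0], 0.61)]
pivot [([543.0, 26.0, 22.0], 0.66)]
bowl [([479.0, 52.0, 28.0], 0.59), ([585.0, -363.0, 2.0], 0.24)]
peg [([511.0, -79.0, 70.0], 0.84)]
dispenser [([569.0, 233.0, -3.0], 0.9)]
grater [([376.0, -409.0, -1.0], 0.63)]
tongs_1 [([584.0, -358.0, -2.0], 0.72), ([448.0, 462.0, 5.0], 0.62)]
choc_1 [([564.0, 179.0, 129.0], 0.5)]
top [[453.3, 0.0, 316.5], [0.0, 453.3, 239.4], [0.0, 0.0, 1.0]] [ 2.12974225 -2.17027256  0.19276301] [  48.93216729  516.74030724 1081.87225118]
spout []
paddle [([580.0, 338.0, 170.0], 0.8), ([569.0, 228.0, -5.0], 0.68), ([546.0, 30.0, 24.0], 0.29)]
pivot [([547.0, 29.0, 25.0], 0.84)]
bowl [([482.0, 52.0, 28.0], 0.65)]
peg [([510.0, -77.0, 71.0], 0.55)]
dispenser [([568.0, 228.0, -5.0], 0.76)]
grater [([382.0, -406.0, 0.0], 0.62)]
tongs_1 [([585.0, -354.0, -2.0], 0.68), ([446.0, 458.0, 1.0], 0.64)]
choc_1 [([564.0, 184.0, 124.0], 0.64), ([559.0, 152.0, 127.0], 0.58), ([543.0, 30.0, 26.0], 0.44)]
```

View pics/side0.png

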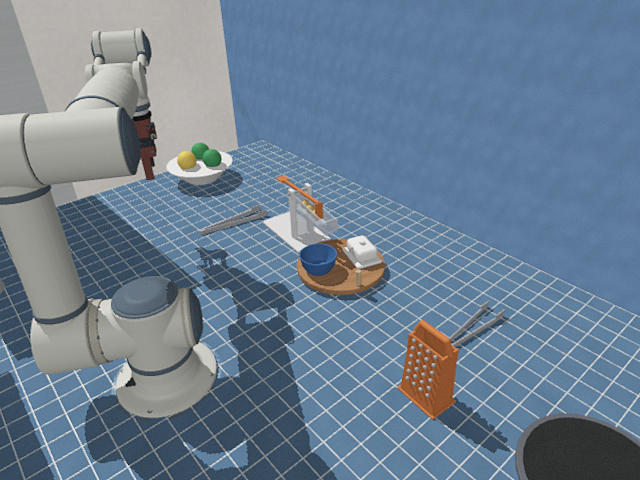

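View pics/top0.png

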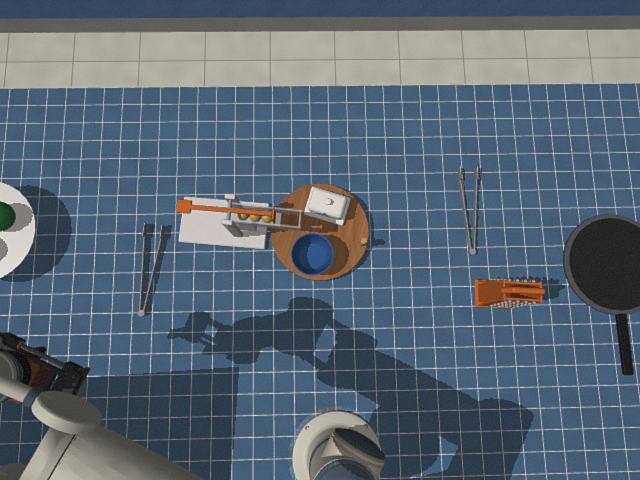

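The top view shows the bowl at (312,254), the peg at (364,241), the spout end of the lane near (300,213) and the paddle at (184,206). The network points agree with these positions, so I'll work out the geometry and the tool axes next.

```bash
cat > h.py <<'E'
from bench import readout, cams, robot, models
import cv2,numpy as np
from scipy.spatial.transform import Rotation as R
def st():
    s=readout.state();r=R.from_quat(s["ee_rot"]).as_matrix()
    print("t",round(s["clock"],2),"p",np.round(s["eef_pos"],1),"F",np.round(s["force"],1),"open",round(s["opening"],1),"q",np.round(s["joint_pos"],2));print("x",r[:,0].round(3),"y",r[:,1].round(3),"z",r[:,2].round(3))
    return s,r
def plan(target):
    s,r=st();d=r.T@(np.array(target)-s["eef_pos"])/50
    print("units x,y,z",d.round(2))
def turn():
    for c in("side","top"):
        cams.read_camera(c)
        for t in("bowl","peg","spout","pivot"):
            print(c,t,[(np.round(d["point"]).tolist(),round(d["conf"],2)) for d in models.place_of(t,c)][:2])
def pic(c,n,box=None,f=1):
    im=cams.read_camera(c)["pixels"]
    if box: a,b,cc,d=box; im=cv2.resize(im[b:d,a:cc],None,fx=f,fy=f,interpolation=cv2.INTER_CUBIC)
    cv2.imwrite(f"pics/{n}.png",im)
E
python3 - <<'E'
from h import *
plan([530,-115,240])
pic("top","topz",(160,150,400,310),3)
pic("side","sidez",(190,150,420,310),3)
E
```

```text
t 1.0 p [254.4 543.4 241.7] F [ 0.4 -0.2  0.1] open 87.8 q [ 1.08  0.09  1.23 -0.    1.82 -0.06]
x [0.424 0.906 0.   ] y [ 0.  0. -1.] z [-0.906  0.424 -0.   ]
units x,y,z [ -9.59   0.03 -10.58]
```

```bash
ls pics
```

```text
side0.png
sidez.png
top0.png
topz.png
```

View pics/topz.png

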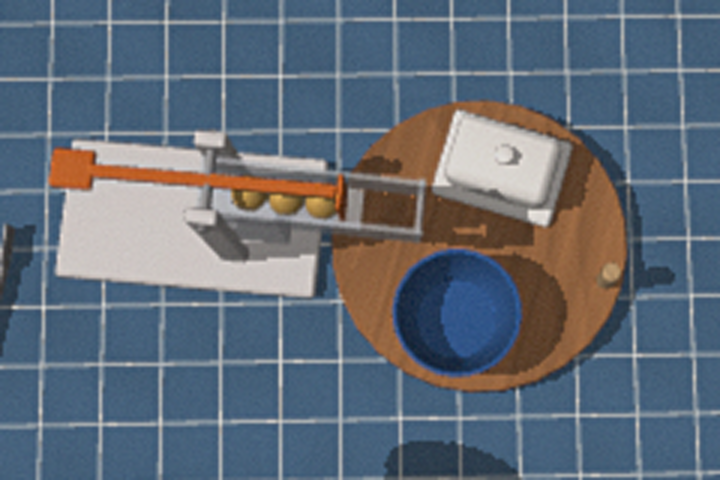

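View pics/sidez.png

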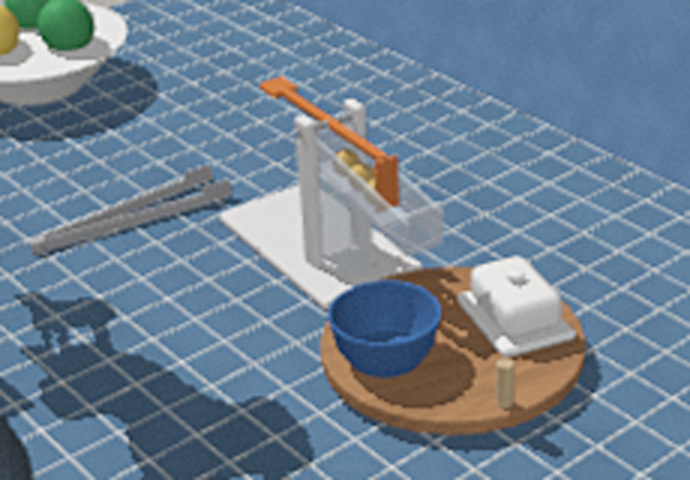

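```bash
python3 -m jog '[{"x":-0.56,"z":-0.65,"claw":0},{"x":-0.56,"z":-0.65},{"x":-0.56,"z":-0.65},{"x":-0.56,"z":-0.65},{"x":-0.56,"z":-0.65},{"x":-0.56,"z":-0.65},{"x":-0.56,"z":-0.65},{"x":-0.56,"z":-0.65},{"x":-0.56,"z":-0.65},{"x":-0.56,"z":-0.65},{"x":-0.56,"z":-0.65},{"x":-0.56,"z":-0.65}]' 10 && python3 - <<'E'
from h import *
plan([538,-86,240])
E
```

```text
$[0]: bad value
```

```bash
python3 -m jog '[{"x":-0.56,"y":0.0,"z":-0.65,"twist":0.0,"claw":0.0},{"x":-0.56,"y":0.0,"z":-0.65,"twist":0.0,"claw":0.0}]' 10; python3 - <<'E'
from h import *
plan([538,-86,240])
E
```

```text
clock: 1.3
eef_pos: [289.3, 464.7, 240.8]
ee_rot: [0.596, 0.38, -0.381, -0.596]
force: [0.7, -0.6, -0.6]
opening: 75.3
t 1.3 p [289.3 464.7 240.8] F [ 0.7 -0.6 -0.6] open 75.3 q [ 0.95 -0.05  1.37 -0.    1.82 -0.18]
x [ 0.422  0.907 -0.001] y [-0.001 -0.001 -1.   ] z [-0.907  0.422  0.   ]
units x,y,z [-7.89  0.03 -9.16]
```

All keys have to be present in every row.

```bash
python3 -m jog '[{"x":-0.56,"y":0,"z":-0.65,"twist":0,"claw":0},{"x":-0.56,"y":0,"z":-0.65,"twist":0,"claw":0},{"x":-0.56,"y":0,"z":-0.65,"twist":0,"claw":0},{"x":-0.56,"y":0,"z":-0.65,"twist":0,"claw":0},{"x":-0.56,"y":0,"z":-0.65,"twist":0,"claw":0},{"x":-0.56,"y":0,"z":-0.65,"twist":0,"claw":0},{"x":-0.56,"y":0,"z":-0.65,"twist":0,"claw":0},{"x":-0.56,"y":0,"z":-0.65,"twist":0,"claw":0},{"x":-0.56,"y":0,"z":-0.65,"twist":0,"claw":0},{"x":-0.56,"y":0,"z":-0.65,"twist":0,"claw":0},{"x":-0.56,"y":0,"z":-0.65,"twist":0,"claw":0},{"x":-0.56,"y":0,"z":-0.65,"twist":0,"claw":0}]' 10; python3 - <<'E'
from h import *
plan([538,-86,240])
E
```

```text
clock: 2.5
eef_pos: [500.7, -6.3, 241.9]
ee_rot: [0.597, 0.38, -0.379, -0.597]
force: [0.6, 1.4, 0.0]
opening: 0.3
t 2.5 p [500.7  -6.3 241.9] F [0.6 1.4 0. ] open 0.3 q [-0.08 -0.18  1.49  0.    1.83 -1.21]
x [0.424 0.906 0.   ] y [ 0.001  0.    -1.   ] z [-0.906  0.424 -0.001]
units x,y,z [-1.13  0.04 -1.35]
```

```bash
python3 -m jog '[{"x":-0.56,"y":0,"z":-0.68,"twist":0,"claw":0},{"x":-0.56,"y":0,"z":-0.68,"twist":-0.4,"claw":0},{"x":0,"y":0,"z":0,"twist":-0.35,"claw":0},{"x":0,"y":0.6,"z":0,"twist":0,"claw":0},{"x":0,"y":0.6,"z":0,"twist":0,"claw":0},{"x":0,"y":0.6,"z":0,"twist":0,"claw":0},{"x":0,"y":0,"z":0,"twist":0,"claw":0}]'; python3 - <<'E'
from h import *
plan([538,-86,61])
pic("top","t1",(230,150,470,310),3)
pic("side","s1",(250,130,480,310),3)
turn()
E
```

```text
clock: 3.2
eef_pos: [535.9, -83.6, 146.6]
ee_rot: [-0.574, -0.408, 0.412, 0.578]
force: [0.2, 0.1, -0.0]
opening: 0.7
t 3.2 p [535.9 -83.6 146.6] F [ 0.2  0.1 -0. ] open 0.7 q [-0.22 -0.05  1.55  0.    1.66 -1.46]
x [ 0.327  0.945 -0.001] y [-0.008  0.002 -1.   ] z [-0.945  0.327  0.008]
units x,y,z [-0.03  1.71 -0.07]
side bowl [([478.0, 51.0, 28.0], 0.61)]
side peg [([509.0, -73.0, 68.0], 0.89)]
side spout [([554.0, 106.0, 96.0], 0.77)]
side pivot [([541.0, 30.0, 25.0], 0.58)]
top bowl [([480.0, 54.0, 30.0], 0.89), ([576.0, 333.0, 170.0], 0.37)]
top peg [([510.0, -74.0, 68.0], 0.97)]
top spout [([557.0, 105.0, 97.0], 0.95)]
top pivot [([545.0, 31.0, 24.0], 0.94)]
```

View pics/t1.png

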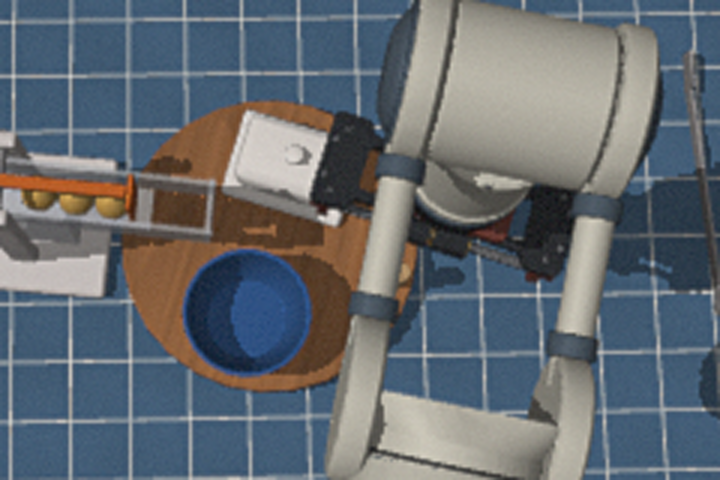

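View pics/s1.png

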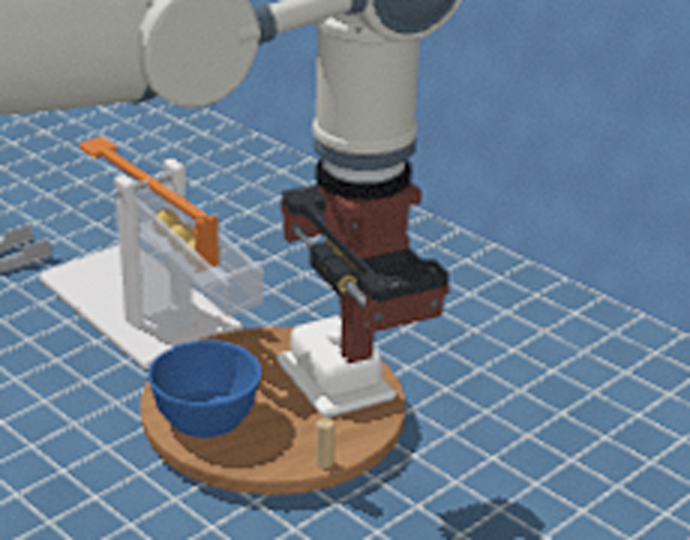

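The gripper stands behind the peg on the clockwise-push side, with the fingertips about 45 mm clear of the butter dish. In the side view the fingers are at (357,360) and the peg at (326,425). Next I'll descend.

```bash
python3 -m jog '[{"x":0,"y":0.6,"z":0,"twist":0,"claw":0},{"x":0,"y":0.6,"z":0,"twist":0,"claw":0},{"x":0,"y":0.5,"z":0,"twist":0,"claw":0},{"x":0,"y":0,"z":0,"twist":0,"claw":0}]'; python3 - <<'E'
from h import *
plan([538,-86,61])
pic("side","s2",(250,130,480,310),3)
E
```

```text
clock: 4.2
eef_pos: [535.6, -83.5, 62.3]
ee_rot: [-0.574, -0.408, 0.412, 0.578]
force: [-0.5, 0.2, -0.6]
opening: 0.2
t 4.2 p [535.6 -83.5  62.3] F [-0.5  0.2 -0.6] open 0.2 q [-0.22 -0.02  1.66  0.    1.51 -1.46]
x [ 0.327  0.945 -0.001] y [-0.007  0.002 -1.   ] z [-0.945  0.327  0.008]
units x,y,z [-0.03  0.03 -0.06]
```

View pics/s2.png

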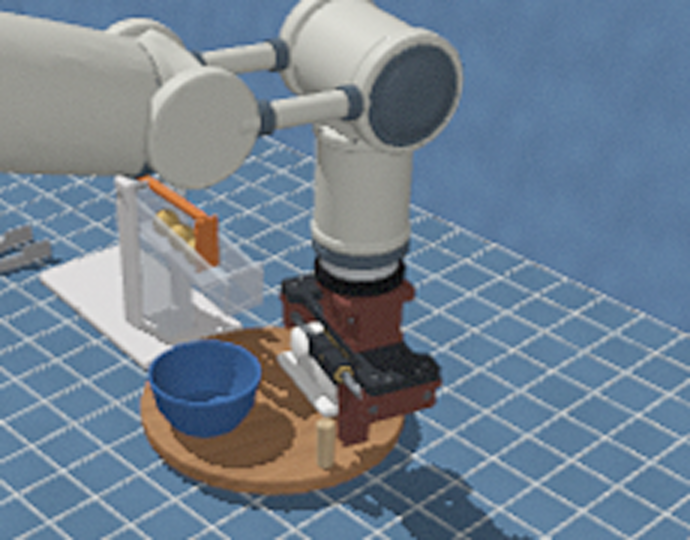

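```bash
python3 -m jog '[{"x":0,"y":0,"z":0.1,"twist":0,"claw":0},{"x":0,"y":0,"z":0.07,"twist":0,"claw":0},{"x":-0.02,"y":0,"z":0.15,"twist":0.5,"claw":0},{"x":-0.02,"y":0,"z":0.155,"twist":0.5,"claw":0},{"x":-0.02,"y":0,"z":0.155,"twist":0.5,"claw":0},{"x":-0.02,"y":0,"z":0.155,"twist":0.5,"claw":0},{"x":-0.02,"y":0,"z":0.155,"twist":0.5,"claw":0},{"x":-0.02,"y":0,"z":0.155,"twist":0.5,"claw":0},{"x":0,"y":0,"z":0,"twist":0,"claw":0}]'; python3 - <<'E'
from h import *
st()
pic("side","s3",(250,130,480,310),3)
turn()
E
```

```text
clock: 5.15
eef_pos: [487.2, -63.9, 68.4]
ee_rot: [0.649, 0.282, -0.281, -0.648]
force: [0.7, 0.2, 0.2]
opening: 0.3
t 5.15 p [487.2 -63.9  68.4] F [0.7 0.2 0.2] open 0.3 q [-0.2  -0.17  1.79  0.    1.52 -1.02]
x [0.683 0.73  0.002] y [ 0.003 -0.    -1.   ] z [-0.73   0.683 -0.002]
side bowl [([495.0, 78.0, 26.0], 0.83)]
side peg [([466.0, -50.0, 71.0], 0.84)]
side spout [([556.0, 104.0, 94.0], 0.71)]
side pivot [([542.0, 27.0, 22.0], 0.9), ([561.0, 210.0, 130.0], 0.46)]
top bowl [([496.0, 76.0, 30.0], 0.66)]
top peg []
top spout [([560.0, 104.0, 97.0], 0.68)]
top pivot [([544.0, 32.0, 23.0], 0.92)]
```

View pics/s3.png

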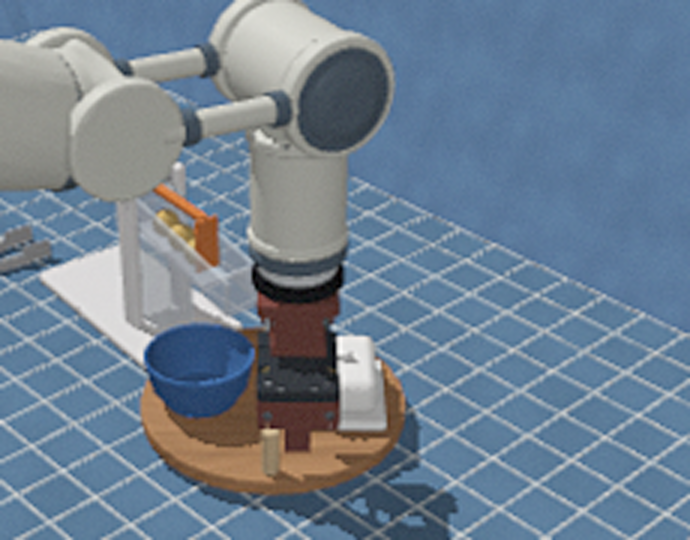

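```bash
python3 -m jog '[{"x":-0.04,"y":0.06,"z":0.155,"twist":0.5,"claw":0},{"x":-0.04,"y":0.06,"z":0.155,"twist":0.5,"claw":0},{"x":-0.03,"y":0.02,"z":0.155,"twist":0.5,"claw":0},{"x":-0.03,"y":0.02,"z":0.155,"twist":0.5,"claw":0},{"x":-0.03,"y":0.02,"z":0.155,"twist":0.5,"claw":0},{"x":-0.03,"y":0.02,"z":0.155,"twist":0.5,"claw":0},{"x":-0.02,"y":0,"z":0.155,"twist":0.5,"claw":0},{"x":-0.02,"y":0,"z":0.155,"twist":0.5,"claw":0},{"x":0,"y":0,"z":0,"twist":0,"claw":0}]'; python3 - <<'E'
from h import *
st()
pic("side","s4",(250,130,480,310),3)
turn()
E
```

```text
clock: 6.6
eef_pos: [443.9, -19.0, 56.6]
ee_rot: [-0.701, -0.092, 0.092, 0.701]
force: [-0.3, -0.5, -0.0]
opening: 0.6
t 6.6 p [443.9 -19.   56.6] F [-0.3 -0.5 -0. ] open 0.6 q [-0.12 -0.3   1.92  0.    1.52 -0.38]
x [ 0.966  0.258 -0.   ] y [-0.  0. -1.] z [-0.258  0.966  0.   ]
side bowl [([526.0, 99.0, 28.0], 0.95), ([586.0, -357.0, -1.0], 0.48)]
side peg [([437.0, 1.0, 70.0], 0.55)]
side spout []
side pivot [([542.0, 27.0, 22.0], 0.81)]
top bowl [([527.0, 99.0, 28.0], 0.85)]
top peg []
top spout [([557.0, 105.0, 97.0], 0.56)]
top pivot [([546.0, 29.0, 28.0], 0.69), ([560.0, 151.0, 126.0], 0.4)]
```

View pics/s4.png

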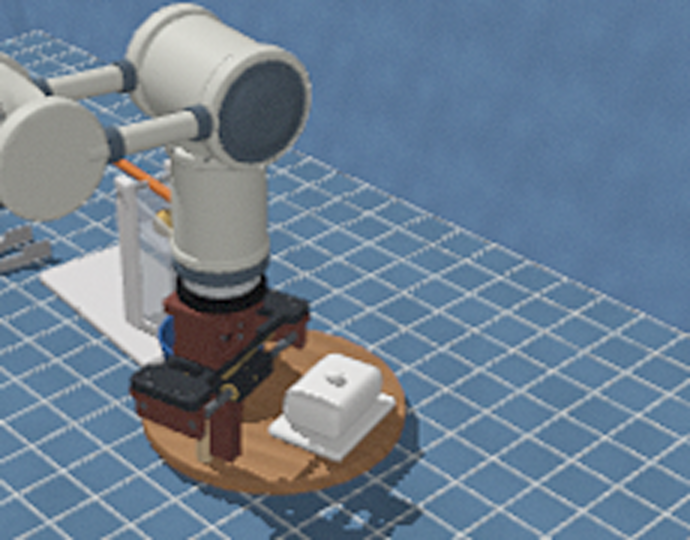

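```bash
python3 -m jog '[{"x":-0.025,"y":0,"z":0.155,"twist":0.5,"claw":0},{"x":-0.025,"y":0,"z":0.155,"twist":0.5,"claw":0},{"x":-0.025,"y":0,"z":0.155,"twist":0.5,"claw":0},{"x":-0.025,"y":0,"z":0.155,"twist":0.5,"claw":0},{"x":-0.02,"y":0,"z":0.12,"twist":0.4,"claw":0},{"x":0,"y":0,"z":0,"twist":0,"claw":0}]'; python3 - <<'E'
from h import *
st()
pic("side","s5",(250,130,480,310),3)
pic("top","t5",(230,150,470,310),3)
turn()
turn()
E
```

```text
clock: 7.75
eef_pos: [433.4, 16.7, 56.7]
ee_rot: [-0.707, 0.026, -0.026, 0.707]
force: [0.1, 0.4, 0.3]
opening: 0.5
t 7.75 p [433.4  16.7  56.7] F [0.1 0.4 0.3] open 0.5 q [-0.04 -0.33  1.95  0.    1.52  0.03]
x [ 0.997 -0.074  0.   ] y [ 0.  0. -1.] z [0.074 0.997 0.   ]
side bowl [([547.0, 100.0, 28.0], 0.79)]
side peg [([432.0, 37.0, 69.0], 0.67)]
side spout [([555.0, 103.0, 95.0], 0.77)]
side pivot [([543.0, 30.0, 24.0], 0.83), ([547.0, 96.0, 27.0], 0.33)]
top bowl [([549.0, 99.0, 29.0], 0.79)]
top peg []
top spout [([558.0, 106.0, 94.0], 0.69)]
top pivot [([545.0, 31.0, 26.0], 0.82), ([578.0, 335.0, 169.0], 0.58)]
side bowl [([548.0, 101.0, 28.0], 0.8)]
side peg [([432.0, 34.0, 67.0], 0.91)]
side spout [([552.0, 101.0, 94.0], 0.61), ([573.0, 232.0, 1.0], 0.16)]
side pivot [([541.0, 28.0, 25.0], 0.69), ([582.0, 337.0, 170.0], 0.29)]
top bowl [([552.0, 101.0, 29.0], 0.76)]
top peg []
top spout [([560.0, 103.0, 99.0], 0.93)]
top pivot [([545.0, 34.0, 24.0], 0.58)]
```

View pics/s5.png

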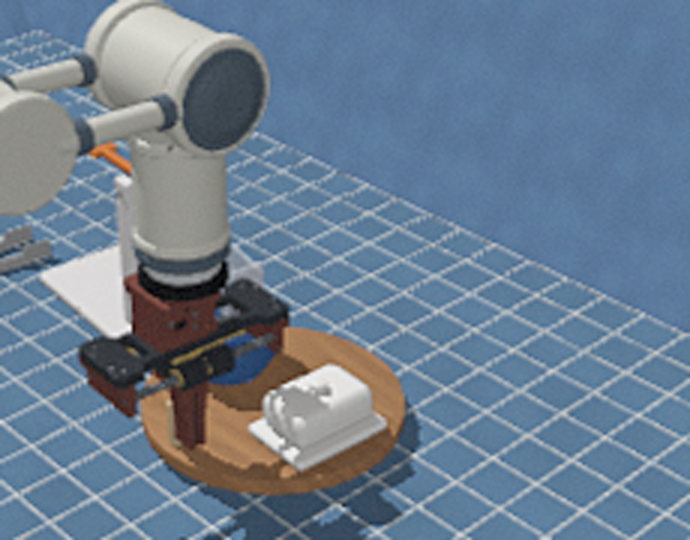

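View pics/t5.png

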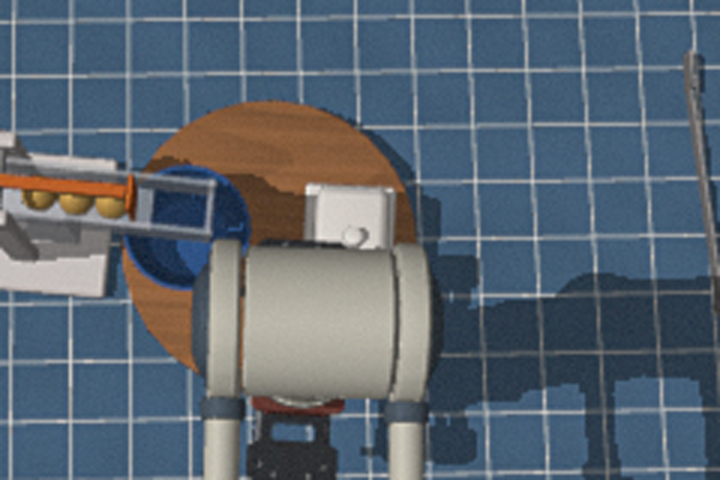

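The bowl is at about (549,100) and the spout at about (556,104), so they are within 8 mm. I'll nudge about 4° more and then back off.

```bash
python3 -m jog '[{"x":-0.02,"y":0,"z":0.09,"twist":0.3,"claw":0},{"x":-0.01,"y":0,"z":0.08,"twist":0.25,"claw":0},{"x":0,"y":0,"z":0,"twist":0,"claw":0},{"x":0,"y":0,"z":-0.1,"twist":0,"claw":0},{"x":0,"y":0,"z":-0.15,"twist":0,"claw":0},{"x":0,"y":-0.5,"z":0,"twist":0,"claw":0},{"x":0,"y":-0.9,"z":0,"twist":0,"claw":0},{"x":0,"y":-0.9,"z":0,"twist":0,"claw":0},{"x":0,"y":-0.9,"z":0,"twist":0,"claw":0},{"x":0,"y":-0.9,"z":0,"twist":0,"claw":0},{"x":0,"y":0,"z":0,"twist":0,"claw":0}]'; python3 - <<'E'
from h import *
plan([581,337,240])
pic("side","s6",(250,130,480,310),3)
pic("top","t6",(160,150,400,310),3)
turn()
for c in("side","top"):
    cams.read_camera(c); print([(np.round(d["point"]).tolist(),round(d["conf"],2)) for d in models.place_of("paddle",c)][:2])
E
```

```text
clock: 9.95
eef_pos: [432.5, 11.7, 269.0]
ee_rot: [-0.705, 0.05, -0.058, 0.705]
force: [0.2, 0.1, -0.5]
opening: 0.6
t 9.95 p [432.5  11.7 269. ] F [ 0.2  0.1 -0.5] open 0.6 q [-0.05 -0.36  1.59 -0.    1.9   0.1 ]
x [ 0.988 -0.151  0.011] y [ 0.011 -0.001 -1.   ] z [0.151 0.989 0.001]
units x,y,z [1.95 0.61 6.88]
side bowl [([554.0, 95.0, 28.0], 0.62)]
side peg [([433.0, 42.0, 69.0], 0.6)]
side spout [([552.0, 100.0, 96.0], 0.66)]
side pivot [([540.0, 29.0, 24.0], 0.75)]
top bowl [([552.0, 98.0, 31.0], 0.58)]
top peg []
top spout [([556.0, 103.0, 99.0], 0.58)]
top pivot [([548.0, 32.0, 24.0], 0.91), ([552.0, 98.0, 28.0], 0.3)]
[([581.0, 332.0, 169.0], 0.46)]
[([582.0, 333.0, 170.0], 0.97)]
```

View pics/s6.png

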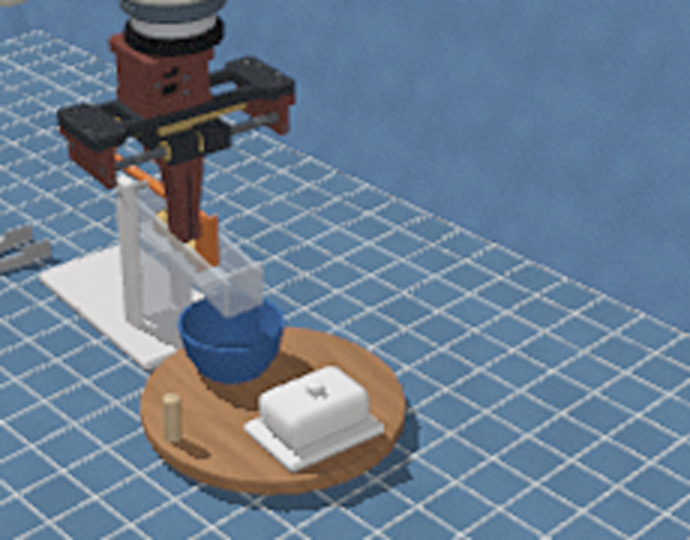

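View pics/t6.png

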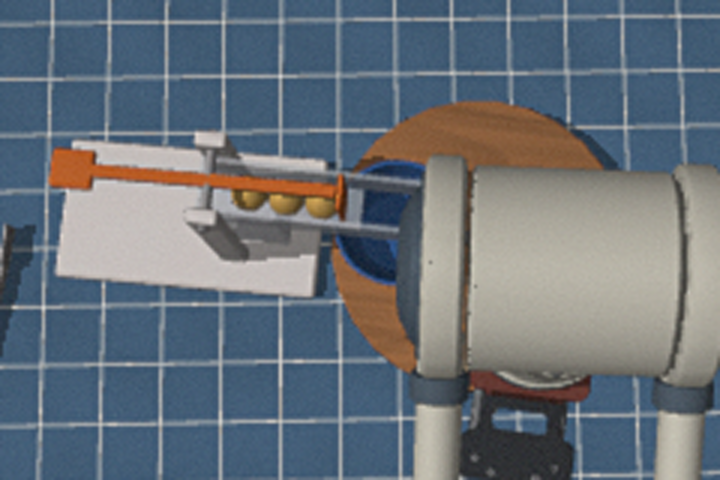

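The bowl stands centred under the spout: in the side crop the bowl is at (232,340), directly below the spout at (238,290). The rocker is still up. Next I'll go over the paddle.

```bash
python3 -m jog '[{"x":0.22,"y":0,"z":0.76,"twist":0,"claw":0},{"x":0.22,"y":0,"z":0.76,"twist":0,"claw":0},{"x":0.22,"y":0,"z":0.76,"twist":0,"claw":0},{"x":0.22,"y":0,"z":0.76,"twist":0,"claw":0},{"x":0.22,"y":0,"z":0.76,"twist":0,"claw":0},{"x":0.22,"y":0,"z":0.76,"twist":0,"claw":0},{"x":0.22,"y":0,"z":0.76,"twist":0,"claw":0},{"x":0.22,"y":0,"z":0.76,"twist":0,"claw":0},{"x":0.2,"y":0,"z":0.76,"twist":0,"claw":0},{"x":0,"y":0,"z":0,"twist":0,"claw":0},{"x":0,"y":0,"z":0,"twist":0,"claw":0}]'; python3 - <<'E'
from h import *
plan([581,336,200])
pic("side","s7",(190,90,420,270),3)
E
```

```text
clock: 11.85
eef_pos: [579.4, 336.3, 260.1]
ee_rot: [0.706, -0.054, 0.052, -0.705]
force: [-0.6, 0.2, 0.3]
opening: 0.4
t 11.85 p [579.4 336.3 260.1] F [-0.6  0.2  0.3] open 0.4 q [ 0.48  0.29  0.97 -0.    1.88  0.63]
x [ 0.989 -0.15  -0.002] y [-0.002 -0.001 -1.   ] z [ 0.15   0.989 -0.002]
units x,y,z [0.04 1.2  0.  ]
```

View pics/s7.png

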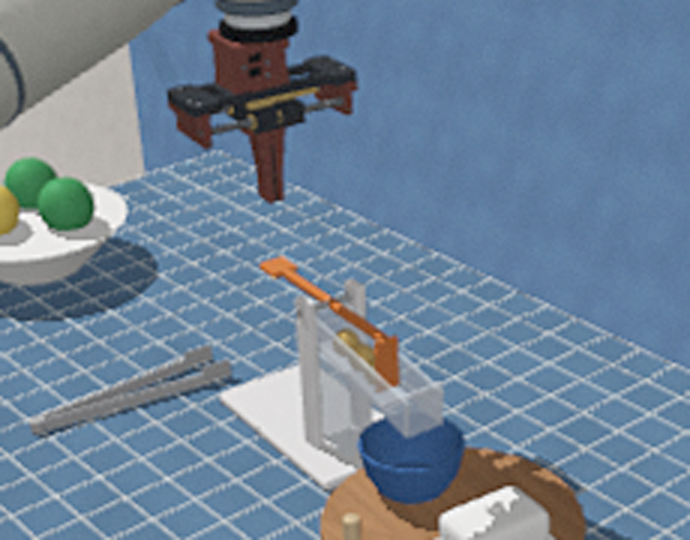

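```bash
python3 -m jog '[{"x":0.03,"y":0.5,"z":0,"twist":0,"claw":0},{"x":0,"y":0.5,"z":0,"twist":0,"claw":0},{"x":0,"y":0.3,"z":0,"twist":0,"claw":0},{"x":0,"y":0,"z":0,"twist":0,"claw":0},{"x":0,"y":0,"z":0,"twist":0,"claw":0}]'; python3 - <<'E'
from h import *
plan([581,336,160])
pic("side","s8",(190,90,420,270),3)
pic("top","t8",(110,130,350,310),3)
E
```

```text
clock: 12.4
eef_pos: [580.9, 335.0, 197.9]
ee_rot: [-0.705, 0.053, -0.054, 0.705]
force: [-0.1, -0.1, -0.3]
opening: 0.5
t 12.4 p [580.9 335.  197.9] F [-0.1 -0.1 -0.3] open 0.5 q [ 0.47  0.28  1.1  -0.    1.76  0.62]
x [ 0.988 -0.152  0.001] y [ 0.001  0.    -1.   ] z [0.152 0.988 0.001]
units x,y,z [-0.    0.76  0.02]
```

View pics/s8.png

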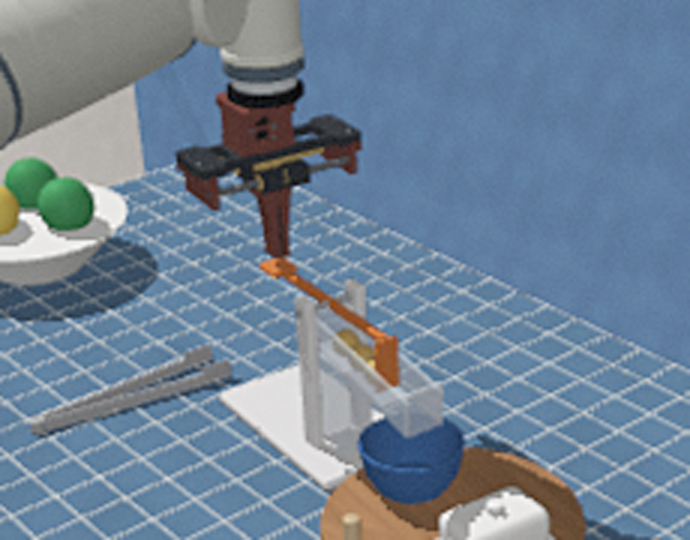

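View pics/t8.png

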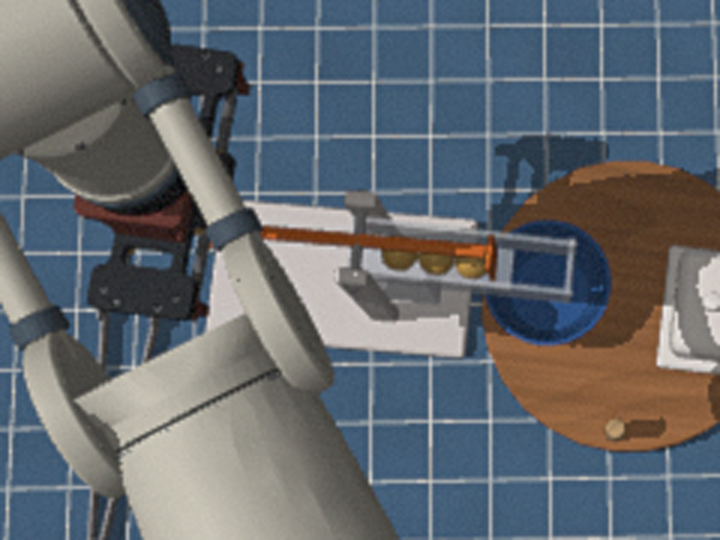

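```bash
python3 -m jog '[{"x":0,"y":0.2,"z":0,"twist":0,"claw":0},{"x":0,"y":0.2,"z":0,"twist":0,"claw":0},{"x":0,"y":0.2,"z":0,"twist":0,"claw":0},{"x":0,"y":0.15,"z":0,"twist":0,"claw":0},{"x":0,"y":0,"z":0,"twist":0,"claw":0},{"x":0,"y":0,"z":0,"twist":0,"claw":0}]'; python3 - <<'E'
from h import *
plan([581,336,156])
pic("side","s9",(190,90,420,270),3)
E
```

```text
clock: 13.1
eef_pos: [580.8, 335.6, 159.0]
ee_rot: [-0.705, 0.054, -0.053, 0.705]
force: [-0.0, -1.3, 2.3]
opening: 0.4
t 13.1 p [580.8 335.6 159. ] F [-0.  -1.3  2.3] open 0.4 q [0.47 0.28 1.16 0.   1.7  0.62]
x [ 0.989 -0.151 -0.   ] y [-0.  0. -1.] z [0.151 0.989 0.   ]
units x,y,z [0.   0.06 0.01]
```

View pics/s9.png

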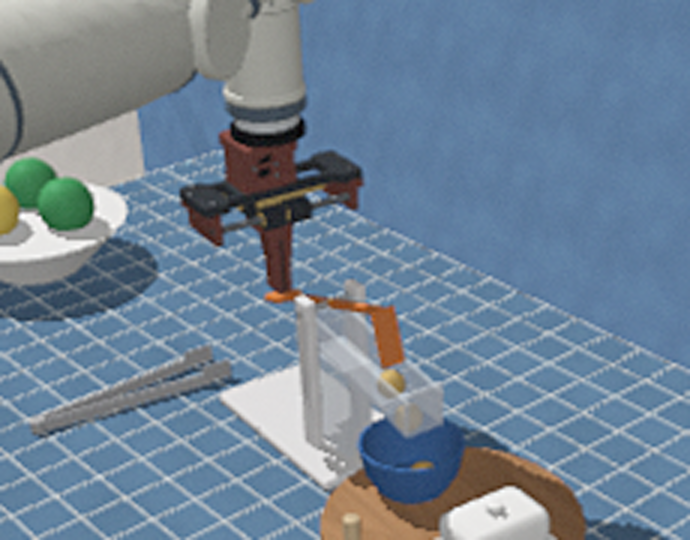

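The gate is up and the balls are rolling. One is already in the bowl at (422,465) and another is at the spout. I'll hold the paddle and look again.

```bash
python3 -m jog '[{"x":0,"y":0.02,"z":0,"twist":0,"claw":0},{"x":0,"y":0,"z":0,"twist":0,"claw":0},{"x":0,"y":0,"z":0,"twist":0,"claw":0},{"x":0,"y":0,"z":0,"twist":0,"claw":0},{"x":0,"y":0,"z":0,"twist":0,"claw":0},{"x":0,"y":0,"z":0,"twist":0,"claw":0},{"x":0,"y":0,"z":0,"twist":0,"claw":0},{"x":0,"y":0,"z":0,"twist":0,"claw":0},{"x":0,"y":0,"z":0,"twist":0,"claw":0},{"x":0,"y":0,"z":0,"twist":0,"claw":0},{"x":0,"y":0,"z":0,"twist":0,"claw":0},{"x":0,"y":0,"z":0,"twist":0,"claw":0}]'; python3 - <<'E'
from h import *
st()
pic("side","s10",(290,170,400,270),6)
pic("top","t10",(200,170,350,290),5)
for c in("side","top"):
    cams.read_camera(c); print([(np.round(d["point"]).tolist(),round(d["conf"],2)) for d in models.place_of("choc_1",c)])
E
```

```text
clock: 14.35
eef_pos: [580.9, 335.6, 158.1]
ee_rot: [0.705, -0.054, 0.053, -0.705]
force: [-1.0, -1.4, 3.0]
opening: 0.5
t 14.35 p [580.9 335.6 158.1] F [-1.  -1.4  3. ] open 0.5 q [0.47 0.28 1.16 0.   1.7  0.62]
x [ 0.989 -0.151 -0.   ] y [-0. -0. -1.] z [ 0.151  0.989 -0.   ]
[([552.0, 98.0, 57.0], 0.58), ([555.0, 117.0, 41.0], 0.38)]
[([558.0, 120.0, 42.0], 0.6), ([554.0, 100.0, 62.0], 0.56), ([552.0, 70.0, 46.0], 0.46)]
```

View pics/s10.png

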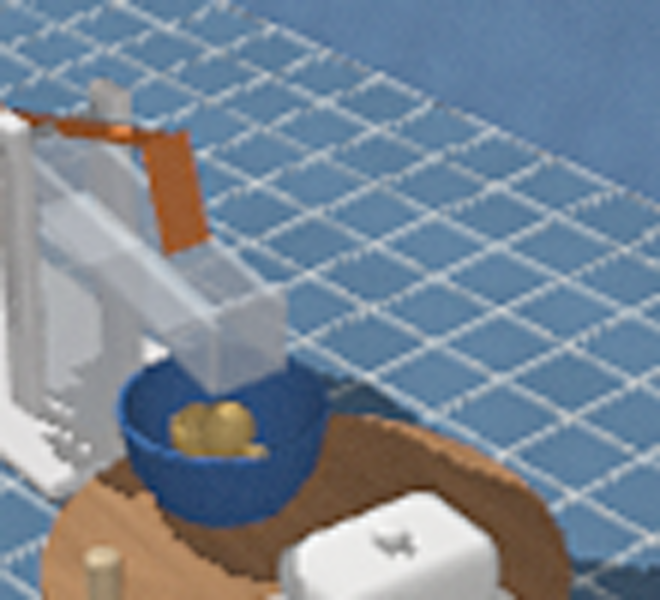

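View pics/t10.png

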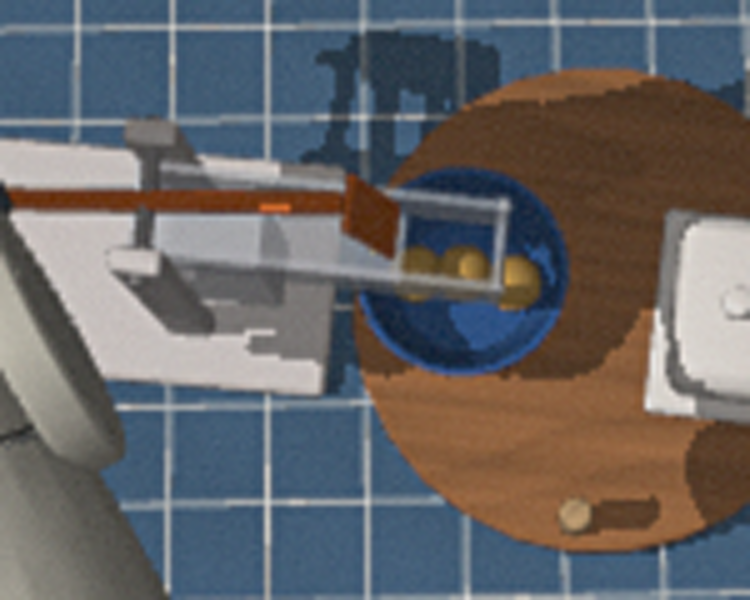

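All three chocolates are in the bowl. In the top view they are at (420,272), (465,268) and (517,282), and the lane is empty. I'll release the paddle slowly and then lift away.

```bash
python3 -m jog '[{"x":0,"y":-0.2,"z":0,"twist":0,"claw":0},{"x":0,"y":-0.2,"z":0,"twist":0,"claw":0},{"x":0,"y":-0.2,"z":0,"twist":0,"claw":0},{"x":0,"y":-0.2,"z":0,"twist":0,"claw":0},{"x":0,"y":-0.5,"z":0,"twist":0,"claw":0},{"x":0,"y":-0.7,"z":0,"twist":0,"claw":0},{"x":0,"y":-0.5,"z":0,"twist":0,"claw":0},{"x":0,"y":0,"z":0,"twist":0,"claw":0},{"x":0,"y":0,"z":0,"twist":0,"claw":0},{"x":0,"y":0,"z":0,"twist":0,"claw":0},{"x":0,"y":0,"z":0,"twist":0,"claw":0},{"x":0,"y":0,"z":0,"twist":0,"claw":0}]'; python3 - <<'E'
from h import *
st()
pic("side","s11",(190,90,420,270),3)
pic("top","t11",(200,170,350,290),5)
turn()
for c in("side","top"):
    cams.read_camera(c)
    for t in("choc_1","paddle","grater","tongs_1"): print(t,[(np.round(d["point"]).tolist(),round(d["conf"],2)) for d in models.place_of(t,c)])
st()
E
```

```text
clock: 15.85
eef_pos: [580.7, 335.4, 281.4]
ee_rot: [0.706, -0.054, 0.053, -0.705]
force: [0.2, 0.6, 0.0]
opening: 0.7
t 15.85 p [580.7 335.4 281.4] F [0.2 0.6 0. ] open 0.7 q [ 0.47  0.31  0.92 -0.    1.92  0.62]
x [ 0.989 -0.151 -0.002] y [-0.002 -0.001 -1.   ] z [ 0.151  0.989 -0.002]
side bowl [([553.0, 99.0, 26.0], 0.69)]
side peg [([432.0, 43.0, 71.0], 0.56)]
side spout [([554.0, 103.0, 97.0], 0.75)]
side pivot [([546.0, 27.0, 22.0], 0.74)]
top bowl [([557.0, 100.0, 34.0], 0.82)]
top peg [([438.0, 44.0, 70.0], 0.85), ([382.0, -410.0, -0.0], 0.63)]
top spout [([558.0, 106.0, 97.0], 0.88), ([560.0, 120.0, 39.0], 0.36)]
top pivot [([544.0, 31.0, 22.0], 0.86)]
choc_1 [([552.0, 100.0, 58.0], 0.62), ([558.0, 118.0, 43.0], 0.43)]
paddle [([579.0, 338.0, 168.0], 0.72)]
grater [([382.0, -412.0, 0.0], 0.68)]
tongs_1 [([447.0, 460.0, 4.0], 0.92), ([585.0, -359.0, -0.0], 0.82)]
choc_1 [([553.0, 74.0, 46.0], 0.58), ([554.0, 101.0, 63.0], 0.43), ([559.0, 123.0, 40.0], 0.41)]
paddle [([579.0, 338.0, 171.0], 0.88), ([560.0, 105.0, 99.0], 0.62), ([547.0, 29.0, 23.0], 0.55)]
grater [([381.0, -410.0, 1.0], 0.72)]
tongs_1 [([584.0, -354.0, -0.0], 0.66)]
t 16.95 p [580.9 335.6 283.1] F [-0.5  0.2  0. ] open 0.5 q [ 0.47  0.31  0.91 -0.    1.92  0.62]
x [ 0.989 -0.151  0.   ] y [ 0.  0. -1.] z [0.151 0.989 0.   ]
```

View pics/s11.png

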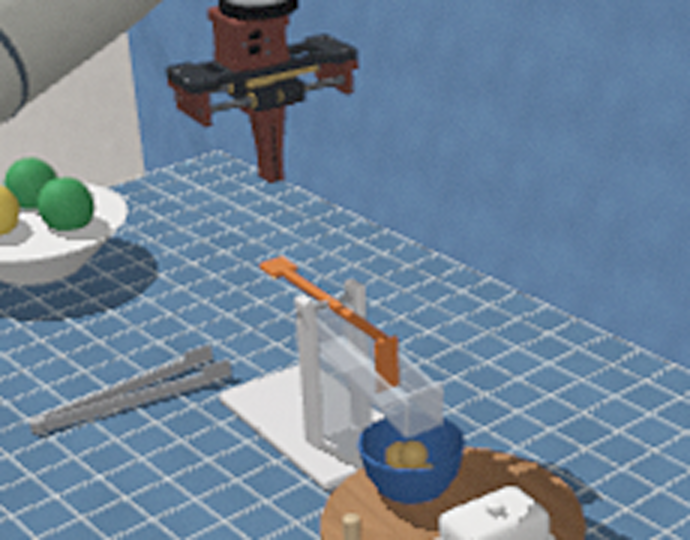

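View pics/t11.png

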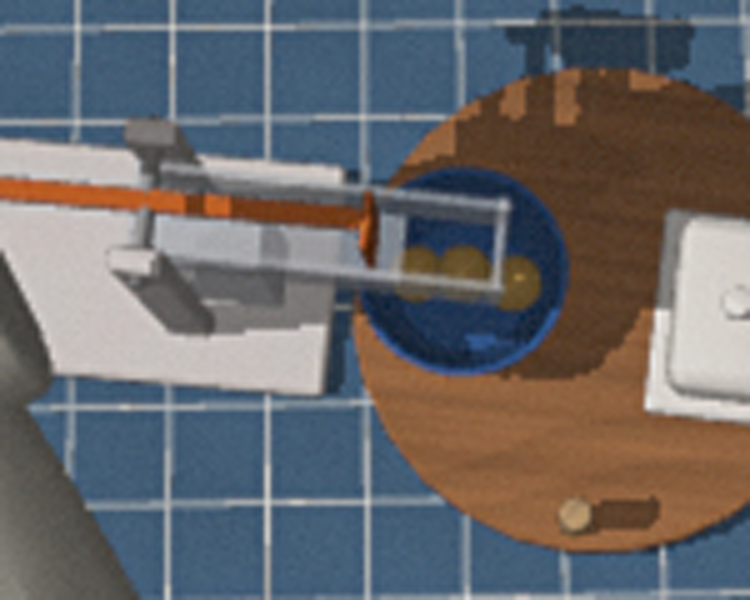

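The paddle is back up and the gate is shut. The three balls haven't moved in the bowl, and the grater and tongs are where they started. I'll hand the job in.

```bash
python3 -c "
from bench import robot
print(robot.close_job())"
```

```text
the job is handed in; nothing more can be done
None
```

The task looks complete: all three chocolates are in the bowl, the gate is shut, and I handed the job in at about 17 s. The system gives no verdict, so this rests on my last camera checks.

I pushed the peg with closed fingers, turning the turntable about 75–80° clockwise until the bowl stood under the spout. Then I pressed the paddle with about 3 N, held it for over a second until all three chocolates had dropped, and let it spring back.

- **Bowl:** it measured about (555, 100) mm and the spout about (556, 104), so they are within roughly 5 mm sideways. Single network readings scattered by 3–6 mm.
- **Chocolates:** all three lie in the bowl and the lane is empty. The middle one rests on the other two, its centre about 32 mm above the bowl floor, below the rim. They had not moved between the pictures before and after the release. The side view shows only two of them; the top view shows all three.
- **Paddle and gate:** the paddle is back at about 169 mm height and the gate looks closed.
- **Grater and tongs:** all were within the 4 mm measuring error of where they started. The last top picture missed one pair of tongs, but the side picture showed both in place.
- **Robot:** it is clear of everything, with the wrist force near zero.

The only hitch was one early move call that was refused because its rows left out some values; the arm did not move.

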